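# Stand the bench dogs in the tool caddy

## Task

Put the two bench dogs that lie on the bench away in the wooden tool caddy: one in each of its two wells, standing upright on the bottom with the thick head up, and let go of them. The bottoms of the wells are packed to different, unknown heights, so lower each dog gently until you feel it touch down: do not drop it down the well or ram it, and do not push the other things about.

Things in the scene. Friction and masses are not known exactly. Their poses are not given: they have to be found in the camera images.
- dog_1: wooden bench dog lying on the bench: bar 138 mm long, 18 mm wide (across, level; grip here), 27 mm high; the last 28 mm of one end is a thicker head, 34 mm high. 60 to 120 g. Origin on its underside, mid-length; the width spans x -7 to +11 mm; y runs along it, head end at y = -69 mm, foot end at +69 mm; z up. Starts with the head to the robot's left (+y) within about 20 degrees.
- dog_2: wooden bench dog lying on the bench: bar 138 mm long, 18 mm wide (across, level; grip here), 27 mm high; the last 28 mm of one end is a thicker head, 34 mm high. 60 to 120 g. Origin on its underside, mid-length; the width spans x -7 to +11 mm; y runs along it, head end at y = -69 mm, foot end at +69 mm; z up. Starts with the head to the robot's left (+y) within about 20 degrees, like the other.
- caddy: wooden tool caddy screwed to the bench, 76 mm (x) by 136 mm (y) by 110 mm high, outer walls 9 mm thick, two wells side by side along y with a 26 mm solid rib between them (well centres 72 mm apart). Origin under its centre, on the bench; z up.
- well_left (a point): centre of one of the caddy's two well mouths, at rim height (110 mm above the bench), axes as the caddy's. Straight walls, 58 mm (x) by 46 mm (y), open upward. The floor is hard cork packing of unmeasured height, different in each well: its top is anywhere from 8 to 40 mm above the bench (70 to 102 mm below the rim); the +y well.
- well_right (a point): centre of one of the caddy's two well mouths, at rim height (110 mm above the bench), axes as the caddy's. Straight walls, 58 mm (x) by 46 mm (y), open upward. The floor is hard cork packing of unmeasured height, different in each well: its top is anywhere from 8 to 40 mm above the bench (70 to 102 mm below the rim); the -y well.
- dog_1_foot (a point): centre of the end face of that bench dog's foot (plain end, 18 x 27 mm); axes as the bench dog's.
- dog_1_head (a point): centre line of that bench dog at the end face of its head; axes as the bench dog's.
- dog_2_foot (a point): centre of the end face of that bench dog's foot (plain end, 18 x 27 mm); axes as the bench dog's.
- dog_2_head (a point): centre line of that bench dog at the end face of its head; axes as the bench dog's.
- jar_screws: bystander: jar with a red lid, 62 mm in diameter, 86 mm high, standing beyond the caddy on the robot's right; origin under its centre.
- try_square: bystander: try square lying flat, 120 x 187 x 17 mm, near the bench's front edge; origin under its centre.
- sanding_block: bystander: sanding block, 57 x 100 x 28 mm, on the robot's left; origin under its centre.
There are look-alikes about, which are no part of the job. Leave any green look-alike of the dog_2 alone.

How it is judged:
By the outcome, as a careful person would: the job done as asked, in the order asked, and still so for the second after the job is handed in, with the robot touching nothing.
It also fails if it takes over 72 s, if anything falls off the work surface, if the arm or the gripper's body presses on something with over 40 N, if the wrist force passes 120 N, or if a joint passes its speed limit or range.

## Robot

A 6-joint arm with a two-finger parallel gripper is mounted at the origin on a cart in front of the work surface, level with it; the furniture and walls round the work are solid. World frame = base frame: x ahead of the robot, y to its left, z up, the work surface at z = 0. Lengths are in m, angles in degrees, forces in N, time in s.
With the tool pointing down it reaches from about 0.375 to 0.9 m from the base axis. Payload 3.1 kg.
Tool frame: the origin (TCP) lies on the centre line of the jaws, within the pads' length; the fingertips stand 22 mm ahead of it and the grasp point (between the pads) lies 3 mm ahead of it; z points along the fingers, y is the line along which they close (so a half turn about z gives the same grasp; the last joint's range is limited). The gripper opens to 87 mm and grips with 3 to 60 N. Pads are 19 mm wide; open, the fingers measure 117 mm over their backs; the gripper's body (75 mm by 190 mm) begins 51 mm behind the grasp point.
Start: joints at [59.387, 30.224, 82.088, -0, 67.689, -10.227], TCP at [0.218, 0.586, 0.245] pointing down, gripper open.
Joint ranges: [-176.69, 176.69], [-43.24, 126.21], [12.49, 139.97], [-82, 262], [0, 151.66], [-163.58, 163.58]. Speed limits (degrees/s): [159.86, 159.86, 180, 180, 180, 180].

## Interface

Orientations are given as a 3x3 rotation matrix whose columns are the frame's x, y, z axes.
In Python, from rig import * gives the robot as it stands.
- The arm moves only by the shell command python3 -m jog 'ROWS'. ROWS is text: rows parted by semicolons, each of 7 numbers parted by spaces: the shift along the tool's x, y, z in mm, then the turn, a rotation vector about the tool's x, y, z in rad, then the finger opening in mm, from 0 to 87. In form: tx ty tz ax ay az fingers; .... A call has 1 to 12 rows; each row shifts and turns the commanded pose from where the row before left it, along the tool's axes as they then stand; what a row does not reach is not made up. A row lasts 1/8 s, in which the tool goes at most 62.5 mm and 10.7 degrees, less where a joint would pass 70% of its speed; a pose out of reach is approached as far as the arm can. A call with a gripper value outside its range is refused whole. The fingers move at their own pace and stop on an object; the grip force is fixed at half the most. Time passes only in rows, so rows that do not move let the fingers close. It gives the time, the measured TCP pose, the force, the opening and the grip force at its end, in the units of the state.
- read_state(): the state, without advancing time (a new reading comes with each control period).
- capture(name): name is "scene" or "top" or "wrist"; returns a dict with "color" (400x640x3 uint8, red, green, blue), "camera_matrix" (3x3 intrinsics, pixels), "R" (3x3) and "t" (3): a world point X has camera coordinates R X + t. Camera axes: x right, y down, z forward; pixel columns grow to the right and rows downward; lengths in m; the calibration is good to about 2 mm. A picture is of the moment at which its call begins. There is no depth.
- hand_in(): hands the job in; it is judged then, once.
Trained networks look in the newest picture that a camera, given by its name, has taken for a name from the list of things; names that differ only in an ending like _2 or _b are one class to them, and where a whole thing is asked for, a point or a joint stands for the part that bears it (a point fixed in the world has none). Each returns a list of dicts, best first, with "conf" (0 to 1); they miss things now and then, are a little off and sometimes report something else, mostly with a low value. They report only what shows in the picture. A call takes as long as a camera call. They do not tell look-alikes from the thing itself.
- find_in(camera, target): "at" ([x, y, z] in m, in world coordinates, good to about 4 mm: the middle of the surface that is visible of it).
- trace(camera, target): "pixels" (400x640 bool, what is visible of it).
- place_of(camera, target): "at" ([x, y, z] in m, in world coordinates, good to about 4 mm: a listed point, or the origin of a listed thing).
The state is a dict: "time_s": time; "joint_positions": joint angles; "qvel": joint speeds; "tau": joint torques, N m; "position": TCP position; "tcp_rot": TCP orientation; "force": force on the tool from outside, world axes, zero at the start; "moment": the same for the moment, N m; "opening": opening from 0.0 (shut) to 1.0 (fully open); "grasp_force": force on a finger pad.
Only numpy, scipy, OpenCV 4.12 (cv2) and the standard library are available. Lean on these libraries where they do the work, as an engineer would, in place of code of your own. Each camera call takes 0.05 s, during which the arm holds its last target. There are 200 camera calls.

## Working session

There is one attempt and no reset: what is moved stays moved. The work goes in short steps, Python scripts to look and compute and a shell command to move; the robot and the scene stay as the last step left them, time stands still between calls to the robot, and variables do not carry over. Pictures are saved under pics/ and viewed, at most 10 in all, crops included, and the job is handed in when it is done.

```bash
mkdir -p pics; ls; python3 - <<'E'
from rig import *
import cv2,numpy as np
s=read_state();print({k:np.round(v,3).tolist() for k,v in s.items()})
for c in("scene","top"):
    im=capture(c);cv2.imwrite(f"pics/{c}0.png",im["color"][:,:,::-1])
    print(c,np.round(im["camera_matrix"],1).tolist(),np.round(im["R"],3).tolist(),np.round(im["t"],3).tolist())
    for n in("dog_1","dog_1_foot","dog_1_head","caddy","well_left","well_right","jar_screws","try_square","sanding_block"):
        print(n,[(np.round(d["at"],3).tolist(),round(d["conf"],2)) for d in place_of(c,n)])
E
```

```text
pics
{'time_s': 0.0, 'joint_positions': [59.389, 30.277, 82.157, -0.002, 67.689, -10.228], 'qvel': [-0.088, 0.058, 0.096, 0.003, 0.003, -0.014], 'tau': [0.0, -44.004, -17.66, 0.063, 0.058, -0.0], 'position': [0.217, 0.585, 0.244], 'tcp_rot': [[-0.937, 0.348, -0.001], [0.348, 0.937, -0.002], [0.0, -0.002, -1.0]], 'force': [-0.366, 0.286, 0.24], 'moment': [0.01, -0.007, 0.032], 'grasp_force': 0.0, 'opening': 1.002}
scene [[432.0, 0.0, 327.5], [0.0, 432.0, 199.7], [0.0, 0.0, 1.0]] [[0.559, -0.829, -0.017], [-0.594, -0.385, -0.707], [0.579, 0.405, -0.708]] [-0.221, 0.405, 0.954]
dog_1 [([0.463, 0.24, -0.003], 0.97), ([0.59, 0.324, -0.005], 0.75), ([0.597, -0.162, 0.103], 0.21)]
dog_1_foot [([0.643, 0.063, 0.01], 0.58)]
dog_1_head [([0.612, 0.198, 0.015], 0.74)]
caddy [([0.578, -0.123, 0.001], 0.62)]
well_left [([0.568, -0.096, 0.111], 0.66), ([0.643, 0.064, 0.014], 0.32)]
well_right [([0.596, -0.158, 0.106], 0.64)]
jar_screws [([0.624, -0.332, -0.003], 0.65)]
try_square [([0.401, -0.099, -0.002], 0.63)]
sanding_block [([0.526, 0.49, -0.001], 0.62), ([0.614, 0.199, 0.01], 0.21)]
top [[363.2, 0.0, 320.4], [0.0, 363.2, 198.1], [0.0, 0.0, 1.0]] [[-0.015, -1.0, -0.02], [-0.985, 0.018, -0.172], [0.173, 0.017, -0.985]] [0.073, 0.537, 1.041]
dog_1 [([0.466, 0.239, -0.006], 0.84), ([0.629, 0.13, 0.0], 0.56), ([0.588, 0.328, -0.0], 0.49), ([0.568, -0.089, 0.106], 0.15)]
dog_1_foot [([0.64, 0.068, 0.014], 0.76)]
dog_1_head [([0.619, 0.2, 0.015], 0.59)]
caddy [([0.584, -0.128, -0.003], 0.75)]
well_left [([0.569, -0.095, 0.11], 0.89)]
well_right [([0.593, -0.162, 0.112], 0.76)]
jar_screws [([0.62, -0.337, 0.002], 0.97)]
try_square [([0.405, -0.1, -0.0], 0.67), ([0.464, 0.166, 0.015], 0.29)]
sanding_block [([0.529, 0.487, -0.0], 0.81)]
```

View pics/scene0.png

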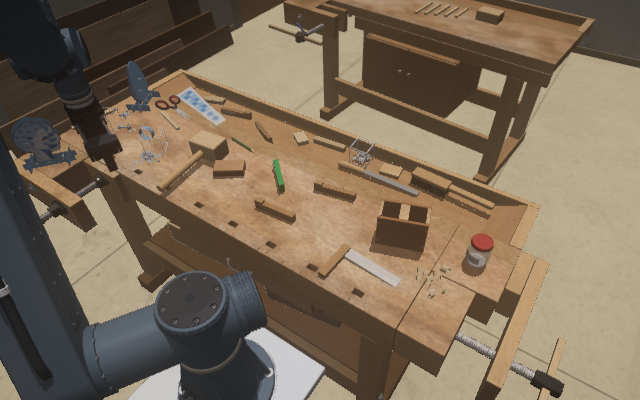

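View pics/top0.png

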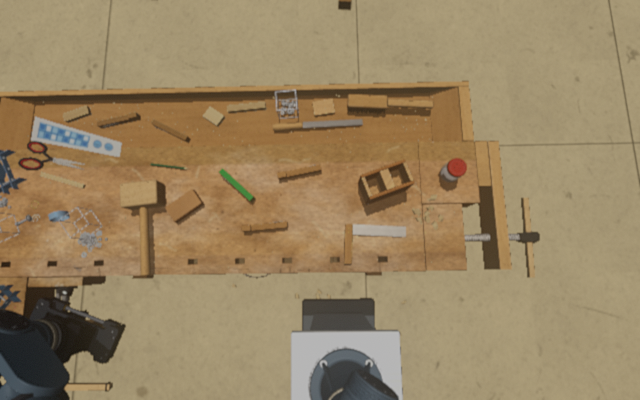

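The scene shows two brown dogs: A at (274,210) in scene and (265,228) in top, and B at (334,190) and (299,173). The green look-alike is at (279,175) and (237,185). The caddy is at (403,228) and (387,181), yawed about 20°. Next I'll measure the dogs and wells with both cameras.

```bash
cat > h.py <<'E'
from rig import *
import numpy as np,cv2
from scipy.spatial.transform import Rotation as Ro
def ray(im,uv,z):
    "pixels -> world points on plane z"
    uv=np.atleast_2d(uv).astype(float);d=np.c_[uv,np.ones(len(uv))]@np.linalg.inv(im["camera_matrix"]).T@im["R"]
    c=-im["R"].T@im["t"];return c+d*((z-c[2])/d[:,2])[:,None]
def proj(im,X):
    p=im["camera_matrix"]@(im["R"]@np.asarray(X)+im["t"]);return p[:2]/p[2]
def tri(obs):
    "obs: list of (im,uv) -> world point, and residual m"
    A=np.zeros((3,3));b=np.zeros(3);L=[]
    for im,uv in obs:
        c=-im["R"].T@im["t"];d=ray(im,uv,0.)[0]-c;d/=np.linalg.norm(d);P=np.eye(3)-np.outer(d,d);A+=P;b+=P@c;L.append((P,c))
    X=np.linalg.solve(A,b);return X,[np.linalg.norm(P@(X-c)) for P,c in L]
def masks(c,n,thr=.3): return [(d["conf"],d["pixels"]) for d in trace(c,n) if d["conf"]>thr]
def rot(yaw,phi):
    "tool y level at yaw deg from world x, z down, then turned phi about tool y"
    a=np.radians(yaw);y=np.array([np.cos(a),np.sin(a),0]);z=np.array([0,0,-1.]);R=np.c_[np.cross(y,z),y,z]
    return R@Ro.from_rotvec([0,np.radians(phi),0]).as_matrix()
def plan(p,R):
    s=read_state();R0=np.array(s["tcp_rot"]);p0=np.array(s["position"])
    print("t",round(s["time_s"],2),"now",p0.round(4),"F",np.round(s["force"],1),"q",np.round(s["joint_positions"],0))
    rv=Ro.from_matrix(R0.T@R).as_rotvec()
    print("shift in present tool axes mm",(R0.T@(p-p0)*1e3).round(1),"in target axes",(R.T@(p-p0)*1e3).round(1),"turn rad",rv.round(3),"deg",np.degrees(np.linalg.norm(rv)).round(1))
E
python3 - <<'E'
from h import *
T={}
for c in("top","scene"):
    im=capture(c)
    for k,m in masks(c,"dog_1",.2):
        v,u=np.nonzero(m);P=ray(im,np.c_[u,v],.02);(x,y),(w,h),a=cv2.minAreaRect((P[:,:2]*1e3).astype(np.float32))
        col=im["color"][m].mean(0).round()
        ev=np.linalg.eigh(np.cov(P[:,:2].T))[1][:,1];ev*=np.sign(ev[1])
        print(c,round(k,2),len(u),"cen",P.mean(0).round(3),"rect",round(x),round(y),round(w),round(h),"axis deg from +y",np.degrees(np.arctan2(-ev[0],ev[1])).round(1),col)
    for n in("dog_1_head","dog_1_foot","dog_2_head","dog_2_foot"):
        print(n,[(np.round(d["at"],3).tolist(),round(d["conf"],2)) for d in place_of(c,n)])
E
```

```text
top 0.9 283 cen [0.627 0.126 0.02 ] rect 627 128 25 131 axis deg from +y 11.3 [129.  94.  55.]
top 0.76 218 cen [0.591 0.328 0.02 ] rect 588 327 141 18 axis deg from +y -42.8 [ 73. 126.  59.]
top 0.57 248 cen [0.459 0.233 0.02 ] rect 459 234 19 135 axis deg from +y 4.1 [141. 104.  61.]
dog_1_head [([0.614, 0.199, 0.016], 0.54)]
dog_1_foot [([0.64, 0.065, 0.017], 0.64), ([0.583, -0.128, -0.003], 0.55)]
dog_2_head [([0.459, 0.303, 0.014], 0.89), ([0.548, 0.276, 0.012], 0.57), ([0.531, 0.485, -0.0], 0.42)]
dog_2_foot [([0.465, 0.167, 0.016], 0.82), ([0.637, 0.376, 0.016], 0.74)]
scene 0.89 397 cen [0.626 0.13  0.02 ] rect 626 130 43 146 axis deg from +y 8.3 [119.  91.  64.]
scene 0.71 413 cen [0.458 0.234 0.02 ] rect 457 236 40 157 axis deg from +y 1.9 [121.  92.  64.]
scene 0.64 166 cen [0.59  0.325 0.02 ] rect 589 325 158 20 axis deg from +y -42.5 [ 86. 129.  75.]
scene 0.25 1028 cen [ 0.42  -0.081  0.02 ] rect 392 -100 189 127 axis deg from +y 15.2 [176. 157. 138.]
dog_1_head []
dog_1_foot [([0.644, 0.064, 0.012], 0.7)]
dog_2_head [([0.544, 0.277, 0.014], 0.73), ([0.451, 0.307, 0.013], 0.58)]
dog_2_foot [([0.464, 0.167, 0.01], 0.77), ([0.637, 0.375, 0.016], 0.62)]
```

```bash
cat >> h.py <<'E'
def arc(p,R,n):
    "n equal rows (shift mm, turn rad) that carry the present pose to p,R"
    s=read_state();R0=np.array(s["tcp_rot"]);rv=Ro.from_matrix(R0.T@R).as_rotvec()/n
    S=sum(R0@Ro.from_rotvec(rv*k).as_matrix() for k in range(n))
    print(n,"rows of",(np.linalg.solve(S,p-np.array(s["position"]))*1e3).round(1),rv.round(4))
E
python3 - <<'E'
from h import *
p=np.array([.46,.235,.245]);R=rot(4,0);plan(p,R);arc(p,R,11)
E
```

```text
t 1.6 now [0.2177 0.5858 0.2446] F [-0.2 -0.2 -0.3] q [ 59.  30.  82.  -0.  68. -10.]
shift in present tool axes mm [-349.4 -244.4   -0.4] in target axes [-366.9  217.3   -0.4] turn rad [-0.     0.     1.145] deg 65.6
11 rows of [-40.8  -3.7  -0. ] [-0.      0.      0.1041]
```

```bash
python3 -m jog '-40.8 -3.7 0 0 0 0.1041 60;-40.8 -3.7 0 0 0 0.1041 60;-40.8 -3.7 0 0 0 0.1041 60;-40.8 -3.7 0 0 0 0.1041 60;-40.8 -3.7 0 0 0 0.1041 60;-40.8 -3.7 0 0 0 0.1041 60;-40.8 -3.7 0 0 0 0.1041 60;-40.8 -3.7 0 0 0 0.1041 60;-40.8 -3.7 0 0 0 0.1041 60;-40.8 -3.7 0 0 0 0.1041 60;-40.8 -3.7 0 0 0 0.1041 60;0 0 0 0 0 0 60'
python3 - <<'E'
from h import *
p=np.array([.46,.235,.245]);R=rot(4,0);plan(p,R)
im=capture("wrist");cv2.imwrite("pics/w1.png",im["color"][:,:,::-1])
print(im["camera_matrix"].round(1).tolist(),"cam at",(-im["R"].T@im["t"]).round(3),"axis",im["R"][2].round(3))
for k,m in masks("wrist","dog_1",.2):
    v,u=np.nonzero(m);P=ray(im,np.c_[u,v],.027);(x,y),(w,h),a=cv2.minAreaRect((P[:,:2]*1e3).astype(np.float32));print(round(k,2),len(u),"rect",round(x),round(y),round(w),round(h),a)
for n in("dog_2_head","dog_2_foot"):
    print(n,[(np.round(d["at"],3).tolist(),round(d["conf"],2)) for d in place_of("wrist",n)])
E
```

```text
time_s: 3.1
position: [0.4603, 0.2326, 0.2447]
tcp_rot: [[-0.066, 0.998, -0.0], [0.998, 0.066, -0.0], [-0.0, -0.0, -1.0]]
force: [-0.6, 0.7, 0.7]
opening: 0.689
grasp_force: 0.0
t 3.1 now [0.4603 0.2326 0.2447] F [-0.6  0.7  0.7] q [14. 22. 98. -0. 61. 11.]
shift in present tool axes mm [ 2.4 -0.1 -0.3] in target axes [ 2.4 -0.1 -0.3] turn rad [-0.     0.    -0.004] deg 0.2
[[292.2, 0.0, 319.1], [0.0, 292.2, 198.6], [0.0, 0.0, 1.0]] cam at [0.456 0.307 0.385] axis [ 0.018 -0.273 -0.962]
0.92 1612 rect 463 238 21 136 4.661875247955322
0.79 2395 rect 590 328 139 24 47.660587310791016
0.71 543 rect 617 187 25 41 9.579998016357422
dog_2_head [([0.455, 0.302, 0.018], 0.91), ([0.545, 0.278, 0.014], 0.6)]
dog_2_foot [([0.466, 0.166, 0.014], 0.91), ([0.643, 0.378, 0.015], 0.61)]
```

View pics/w1.png

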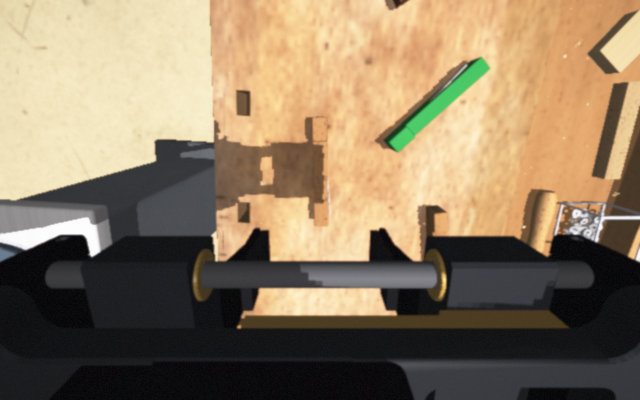

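The wrist view shows dog A upright in the frame from (318,120) at the head to (320,220) at the foot. The green look-alike is at (438,105), clear of the fingers. I'll approach with the tool tilted 35° toward the foot and grip near the head.

```bash
python3 - <<'E'
from h import *
R=rot(4.4,-35);g=np.array([.458,.288,.024]);print(R.round(3).tolist());p=g-.075*R[:,2];print(p)
plan(p,R);arc(p,R,6)
E
```

```text
[[-0.063, 0.997, 0.044], [0.817, 0.077, -0.572], [-0.574, 0.0, -0.819]]
[0.45469968 0.33089145 0.0854364 ]
t 3.3 now [0.46   0.2356 0.2447] F [-0.2  0.8 -0.3] q [15. 22. 97.  0. 61. 11.]
shift in present tool axes mm [ 95.4   1.4 159.3] in target axes [169.5   2.   75.7] turn rad [-0.001 -0.611 -0.006] deg 35.0
6 rows of [22.4  0.3 22. ] [-0.0002 -0.1019 -0.0009]
```

```bash
python3 -m jog '22.4 0.3 22 0 -0.1019 -0.001 45;22.4 0.3 22 0 -0.1019 -0.001 45;22.4 0.3 22 0 -0.1019 -0.001 45;22.4 0.3 22 0 -0.1019 -0.001 45;22.4 0.3 22 0 -0.1019 -0.001 45;22.4 0.3 22 0 -0.1019 -0.001 45;0 0 0 0 0 0 45;0 0 0 0 0 0 45'
python3 - <<'E'
from h import *
R=rot(4.4,-35);g=np.array([.458,.288,.024]);plan(g-.003*R[:,2],R)
im=capture("wrist");cv2.imwrite("pics/w2.png",im["color"][:,:,::-1])
for n in("dog_2_head","dog_2_foot"):
    print(n,[(np.round(d["at"],3).tolist(),round(d["conf"],2)) for d in place_of("wrist",n)])
E
```

```text
time_s: 4.3
position: [0.4548, 0.3305, 0.0861]
tcp_rot: [[-0.064, 0.997, 0.043], [0.817, 0.077, -0.572], [-0.573, -0.001, -0.819]]
force: [0.1, -0.0, -0.3]
opening: 0.517
grasp_force: 0.0
t 4.3 now [0.4548 0.3305 0.0861] F [ 0.1 -0.  -0.3] q [ 38.  48.  84. -30.  72.  50.]
shift in present tool axes mm [ 0.7 -0.  72.3] in target axes [ 0.7 -0.1 72.3] turn rad [-0.001 -0.     0.001] deg 0.1
dog_2_head [([0.455, 0.304, 0.017], 0.68), ([0.544, 0.278, 0.012], 0.6)]
dog_2_foot [([0.643, 0.38, 0.017], 0.96), ([0.466, 0.169, 0.015], 0.62)]
```

View pics/w2.png

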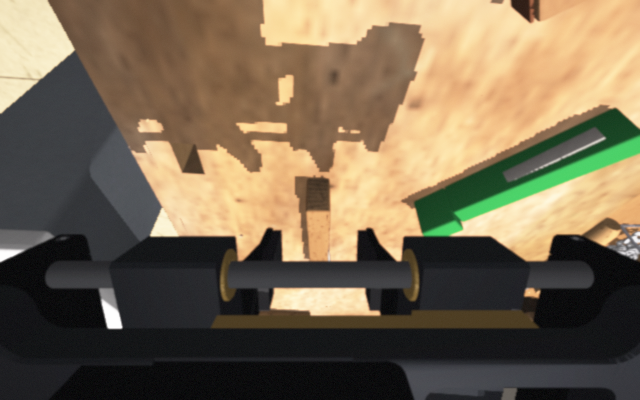

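The head end sits at (317,180), centred between the fingers at 272 and 368. I'll advance and close.

```bash
python3 -m jog '0 0 18 0 0 0 45;0 0 18 0 0 0 45;0 0 16 0 0 0 45;0 0 12 0 0 0 45;0 0 8 0 0 0 45;0 0 0 0 0 0 45;0 0 0 0 0 0 0;0 0 0 0 0 0 0;0 0 0 0 0 0 0;0 0 0 0 0 0 0'
python3 - <<'E'
from h import *
R=rot(4.4,-35);g=np.array([.458,.288,.024]);plan(g-.003*R[:,2],R);s=read_state();print(s["opening"],s["grasp_force"])
E
```

```text
time_s: 5.7
position: [0.4579, 0.289, 0.0267]
tcp_rot: [[-0.063, 0.997, 0.042], [0.817, 0.076, -0.572], [-0.574, -0.001, -0.819]]
force: [0.2, 1.2, 1.1]
opening: 0.205
grasp_force: 30.0
t 5.7 now [0.4579 0.289  0.0267] F [0.2 1.2 1.1] q [ 35.  52.  88. -33.  63.  53.]
shift in present tool axes mm [ 0.7  0.  -0.3] in target axes [ 0.7  0.  -0.3] turn rad [-0.002  0.    -0.   ] deg 0.1
0.2053588464556106 30.00054294727306
```

```bash
python3 -m jog '-5.7 0 -8.2 0 0 0 0;-17 0 -24.5 0 0 0 0;-23 0 -32.8 0 0 0 0;-23 0 -32.8 0 0 0 0;-23 0 -32.8 0 0 0 0;-23 0 -32.8 0 0 0 0;-23 0 -32.8 0 0 0 0;0 0 0 0 0 0 0'
python3 - <<'E'
from h import *
from collections import defaultdict
D=defaultdict(list)
for i in range(3):
    for c in("top","scene"):
        im=capture(c)
        for n in("well_left","well_right","caddy"):
            r=[d for d in place_of(c,n) if abs(d["at"][1]+.128)<.08]
            if r: D[n].append(r[0]["at"])
        if i==0:
            for k,m in masks(c,"caddy")[:1]:
                cnt=max(cv2.findContours(m.astype(np.uint8),0,1)[0],key=cv2.contourArea)
                print(c,k,cv2.approxPolyDP(cnt,2.5,True)[:,0].tolist())
for n,v in D.items(): print(n,np.median(v,0).round(4),np.std(v,0).round(4),len(v))
w=np.median(D["well_left"],0)-np.median(D["well_right"],0);print("yaw",np.degrees(np.arctan2(-w[0],w[1])),np.linalg.norm(w))
s=read_state();print(s["position"],s["opening"],s["grasp_force"],s["force"])
print([(np.round(d["at"],3).tolist(),round(d["conf"],2)) for d in place_of("scene","dog_2_foot")+place_of("top","dog_2_foot")])
E
```

```text
time_s: 6.7
position: [0.4595, 0.2898, 0.2703]
tcp_rot: [[-0.059, 0.997, 0.047], [0.819, 0.076, -0.569], [-0.571, 0.005, -0.821]]
force: [0.8, 0.4, -1.6]
opening: 0.203
grasp_force: 30.0
top 0.67 [[403, 162], [360, 178], [358, 186], [367, 203], [402, 192], [413, 183]]
well_left [ 0.5703 -0.0942  0.1088] [0.001  0.0019 0.0024] 6
well_right [ 0.5923 -0.1594  0.1089] [0.0007 0.0025 0.0039] 6
caddy [ 0.5821 -0.1268 -0.002 ] [0.0017 0.0015 0.0014] 6
yaw 18.645594122077412 0.06881169958662552
[0.45825716 0.2889106  0.26654831] 0.20134124317019644 30.00047980911404 [-0.33732316 -0.51025976 -0.9706615 ]
[([0.637, 0.378, 0.014], 0.76), ([0.462, 0.169, 0.255], 0.57), ([0.612, 0.199, 0.015], 0.53), ([0.64, 0.377, 0.012], 0.84), ([0.465, 0.166, 0.253], 0.62)]
```

```bash
cat >> h.py <<'E'
CY=20.;C=np.array([.5815,-.127]);H=np.array([-np.sin(np.radians(CY)),np.cos(np.radians(CY)),0])
WELL={s:np.r_[C+k*.036*H[:2],0] for s,k in(("L",1),("R",-1))}
def tgt(side,footz,up=.0107,along=.1215):
    R=rot(CY,55);g=WELL[side]-up*H+[0,0,footz+along];return g-.003*R[:,2],R
E
python3 - <<'E'
from h import *
s=read_state();p,R=tgt("L",.145);plan(p,R);arc(np.array(s["position"])+[0,0,.008],R,12)
E
```

```text
t 8.1 now [0.4583 0.2889 0.2665] F [ 0.   0.3 -1.2] q [ 35.  33.  82. -30.  85.  39.]
shift in present tool axes mm [-330.3   85.3  229.3] in target axes [-233.9  -26.5 -336.9] turn rad [ 0.051  1.56  -0.299] deg 91.1
12 rows of [ 0.1 -0.1 -0.7] [ 0.0042  0.13   -0.0249]
```

```bash
python3 -m jog '0 0 -0.7 0.0042 0.13 -0.0249 0;0 0 -0.7 0.0042 0.13 -0.0249 0;0 0 -0.7 0.0042 0.13 -0.0249 0;0 0 -0.7 0.0042 0.13 -0.0249 0;0 0 -0.7 0.0042 0.13 -0.0249 0;0 0 -0.7 0.0042 0.13 -0.0249 0;0 0 -0.7 0.0042 0.13 -0.0249 0;0 0 -0.7 0.0042 0.13 -0.0249 0;0 0 -0.7 0.0042 0.13 -0.0249 0;0 0 -0.7 0.0042 0.13 -0.0249 0;0 0 -0.7 0.0042 0.13 -0.0249 0;0 0 -0.7 0.0042 0.13 -0.0249 0'
python3 -m jog '0 0 0 0 0 0 0'
python3 - <<'E'
from h import *
p,R=tgt("L",.145);plan(p,R);s=read_state();print(s["opening"],s["grasp_force"])
E
```

```text
time_s: 9.6
position: [0.4593, 0.2877, 0.2743]
tcp_rot: [[-0.197, 0.94, -0.28], [0.537, 0.342, 0.771], [0.82, 0.002, -0.572]]
force: [-0.4, -0.1, -1.1]
opening: 0.201
grasp_force: 30.0
time_s: 9.72
position: [0.4595, 0.2869, 0.2724]
tcp_rot: [[-0.192, 0.941, -0.28], [0.542, 0.339, 0.769], [0.818, -0.004, -0.575]]
force: [0.6, 0.1, -0.9]
opening: 0.205
grasp_force: 30.0
t 9.72 now [0.4595 0.2869 0.2724] F [ 0.6  0.1 -0.9] q [ -5.  31.  99.  49.  84. -45.]
shift in present tool axes mm [-237.9  -25.8 -331.3] in target axes [-237.4  -26.9 -331.6] turn rad [ 0.     0.001 -0.004] deg 0.3
0.20546885120729572 29.99971387527694
```

```bash
python3 -m jog '-23.8 -2.6 -33.1 0 0 0 0;-23.8 -2.6 -33.1 0 0 0 0;-23.8 -2.6 -33.1 0 0 0 0;-23.8 -2.6 -33.1 0 0 0 0;-23.8 -2.6 -33.1 0 0 0 0;-23.8 -2.6 -33.1 0 0 0 0;-23.8 -2.6 -33.1 0 0 0 0;-23.8 -2.6 -33.1 0 0 0 0;-23.8 -2.6 -33.1 0 0 0 0;-23.8 -2.6 -33.1 0 0 0 0;0 0 0 0 0 0 0;0 0 0 0 0 0 0'
python3 - <<'E'
from h import *
p,R=tgt("L",.145);plan(p,R)
for c in("scene","top","wrist"):
    im=capture(c);a=im["color"][:,:,::-1]
    if c!="wrist": a=cv2.resize(a[140:270,330:510] if c=="scene" else a[120:250,310:490],None,fx=3,fy=3)
    cv2.imwrite(f"pics/{c}3.png",a)
    for n in("dog_1_foot","dog_1_head","well_left","well_right"): print(c,n,[(np.round(d["at"],3).tolist(),round(d["conf"],2)) for d in place_of(c,n)[:3]])
a=cv2.imread("pics/scene3.png");b=cv2.imread("pics/wrist3.png")[::2,::2];b=cv2.copyMakeBorder(b,0,390-200,0,0,0);b=b[:390,40:280];cv2.imwrite("pics/c3.png",np.hstack([a,b]))
E
```

```text
time_s: 11.22
position: [0.5737, -0.1029, 0.2696]
tcp_rot: [[-0.196, 0.94, -0.28], [0.54, 0.342, 0.769], [0.818, -0.001, -0.575]]
force: [-0.9, 0.4, -1.4]
opening: 0.205
grasp_force: 30.0
t 11.22 now [ 0.5737 -0.1029  0.2696] F [-0.9  0.4 -1.4] q [-35.  44.  70.  30. 112. -56.]
shift in present tool axes mm [-2.5 -0.9 -1.2] in target axes [-2.5 -0.9 -1.2] turn rad [-0.     0.002 -0.   ] deg 0.1
scene dog_1_foot [([0.644, 0.068, 0.012], 0.61)]
scene dog_1_head [([0.613, 0.201, 0.013], 0.87)]
scene well_left [([0.569, -0.095, 0.113], 0.71)]
scene well_right [([0.595, -0.162, 0.107], 0.7)]
top dog_1_foot [([0.641, 0.064, 0.015], 0.72)]
top dog_1_head [([0.616, 0.202, 0.016], 0.66)]
top well_left []
top well_right []
wrist dog_1_foot []
wrist dog_1_head [([0.614, 0.198, 0.016], 0.69)]
wrist well_left []
wrist well_right []
```

View pics/c3.png

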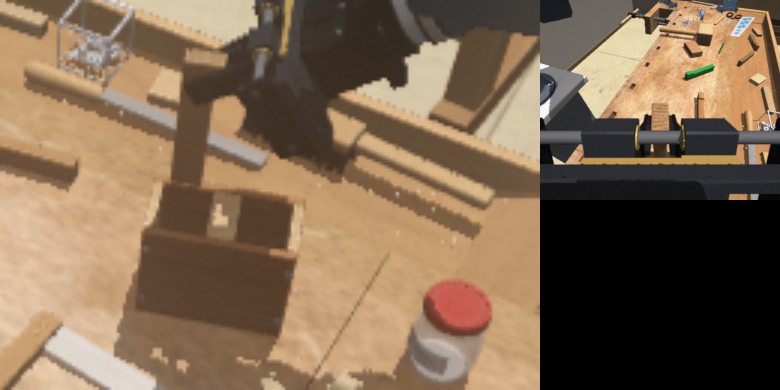

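The picture shows the dog upright, head up, with its foot at about (190,182) in the crop, over the left well mouth. I'll check the model projection against those pixels before lowering.

```bash
python3 - <<'E'
from h import *
im=capture("scene");X=np.array([H[1],-H[0],0])
s=read_state();R=np.array(s["tcp_rot"]);g=np.array(s["position"])+.003*R[:,2];f=g+.0107*H-[0,0,.1215]
print("foot",f.round(4))
pred=[];obs=[(377,217.5),(429.5,225),(431,205),(381.7,201)]
for a,b in((-1,1),(-1,-1),(1,-1),(1,1)): pred.append(proj(im,np.r_[C,.11]+.038*a*X+.068*b*H))
print("rim near-left, near-right, far-right, far-left",np.round(pred,1).tolist(),"diff",(np.mean(obs,0)-np.mean(pred,0)).round(1))
for a,b in((-1,1),(-1,-1),(1,-1),(1,1)): print("foot corner",proj(im,f+.009*a*X+.0135*b*H).round(1))
print("head",proj(im,f+[0,0,.138]).round(1))
p,R=tgt("L",.145);plan(p,R); p,R=tgt("L",.045);plan(p,R)
E
```

```text
foot [ 0.5693 -0.0915  0.1459]
rim near-left, near-right, far-right, far-left [[377.0, 217.1], [428.9, 225.9], [431.2, 205.4], [381.5, 197.5]] diff [0.2 0.6]
foot corner [386.1 200.9]
foot corner [396.3 202.6]
foot corner [397.2 197.9]
foot corner [387.1 196.3]
head [396.7 159.1]
t 12.03 now [ 0.5738 -0.1039  0.2691] F [-0.4 -0.4 -0.8] q [-35.  44.  70.  30. 112. -56.]
shift in present tool axes mm [-1.6 -0.7 -0.8] in target axes [-1.6 -0.7 -0.8] turn rad [ 0.001  0.    -0.   ] deg 0.0
t 12.03 now [ 0.5738 -0.1039  0.2691] F [-0.4 -0.4 -0.8] q [-35.  44.  70.  30. 112. -56.]
shift in present tool axes mm [-83.5  -0.7  56.6] in target axes [-83.5  -0.7  56.6] turn rad [ 0.001  0.    -0.   ] deg 0.0
```

```bash
python3 -m jog '-10 -0.4 7 0 0 0 0;-10 -0.3 7 0 0 0 0;-10 0 7 0 0 0 0;-10 0 7 0 0 0 0;-10 0 7 0 0 0 0;-10 0 7 0 0 0 0;-10 0 7 0 0 0 0;-9 0 6.3 0 0 0 0;0 0 0 0 0 0 0;0 0 0 0 0 0 0'
python3 -m jog '-1.6 0 1.15 0 0 0 0;-1.6 0 1.15 0 0 0 0;-1.6 0 1.15 0 0 0 0;0 0 0 0 0 0 0'
```

```text
time_s: 13.28
position: [0.5733, -0.1041, 0.1729]
tcp_rot: [[-0.196, 0.94, -0.279], [0.539, 0.342, 0.77], [0.819, 0.001, -0.574]]
force: [0.4, -0.5, -0.7]
opening: 0.206
grasp_force: 30.0
time_s: 13.78
position: [0.5731, -0.104, 0.1667]
tcp_rot: [[-0.196, 0.94, -0.28], [0.539, 0.342, 0.77], [0.819, -0.0, -0.574]]
force: [-0.6, 0.7, -0.6]
opening: 0.206
grasp_force: 30.0
```

```bash
python3 -m jog '-1.6 0 1.15 0 0 0 0;-1.6 0 1.15 0 0 0 0;0 0 0 0 0 0 0' | grep -E 'pos|force'
python3 -m jog '-1.6 0 1.15 0 0 0 0;-1.6 0 1.15 0 0 0 0;0 0 0 0 0 0 0'| grep -E 'pos|force'
```

```text
position: [0.573, -0.1039, 0.1626]
force: [-0.2, -0.2, -1.1]
grasp_force: 30.0
position: [0.573, -0.1039, 0.1587]
force: [-0.2, -0.7, -0.4]
grasp_force: 30.0
```

```bash
python3 -m jog '-1.2 0 0.86 0 0 0 0;-1.2 0 0.86 0 0 0 0;-1.2 0 0.86 0 0 0 0;0 0 0 0 0 0 0'| grep -E 'pos|force'
```

```text
position: [0.573, -0.1039, 0.1543]
force: [0.3, 0.4, -0.7]
grasp_force: 30.0
```

```bash
python3 -m jog '-1.2 0 0.86 0 0 0 0;-1.2 0 0.86 0 0 0 0;0 0 0 0 0 0 0'| grep -E 'pos|force'
```

```text
position: [0.573, -0.1038, 0.1514]
force: [0.0, -0.6, -0.2]
grasp_force: 30.0
```

```bash
python3 -m jog '-1.2 0 0.86 0 0 0 0;-1.2 0 0.86 0 0 0 0;-1.2 0 0.86 0 0 0 0;0 0 0 0 0 0 0'| grep -E 'pos|force'
```

```text
position: [0.5732, -0.1039, 0.1505]
force: [-0.7, -2.2, 10.3]
grasp_force: 30.0
```

Touchdown at 10 N. I'll ease off most of the push, then check before releasing.

```bash
python3 -m jog '1.2 0 -0.84 0 0 0 0;1.2 0 -0.84 0 0 0 0;0 0 0 0 0 0 0;0 0 0 0 0 0 0'| grep -E 'pos|force'
```

```text
position: [0.5731, -0.1038, 0.1505]
force: [-0.7, -1.7, 5.8]
grasp_force: 30.0
```

```bash
python3 -m jog '1.0 0 -0.7 0 0 0 0;0.8 0 -0.56 0 0 0 0;0 0 0 0 0 0 0;0 0 0 0 0 0 0'| grep -E 'pos|force|rot'
```

```text
position: [0.573, -0.1037, 0.1518]
tcp_rot: [[-0.196, 0.94, -0.28], [0.539, 0.342, 0.77], [0.819, -0.0, -0.574]]
force: [0.6, 0.1, -1.4]
grasp_force: 30.0
```

```bash
python3 -m jog '-0.5 0 0.35 0 0 0 0;-0.6 0 0.42 0 0 0 0;0 0 0 0 0 0 0;0 0 0 0 0 0 0'| grep -E 'pos|force'
```

```text
position: [0.5731, -0.1038, 0.1509]
force: [-1.0, 0.0, -0.8]
grasp_force: 30.0
```

```bash
python3 -m jog '-0.5 0 0.35 0 0 0 0;0 0 0 0 0 0 0;0 0 0 0 0 0 0'| grep -E 'pos|force'
```

```text
position: [0.5731, -0.1038, 0.1506]
force: [-0.4, -0.6, 1.4]
grasp_force: 30.0
```

```bash
python3 -m jog '0 0 0 0 0 0 19;0 0 0 0 0 0 22;0 0 0 0 0 0 28;0 0 0 0 0 0 34;0 0 0 0 0 0 34'| grep -E 'pos|force|open'
python3 -m jog '0 0 -6 0 0 0 34;0 0 -12 0 0 0 34;0 0 -20 0 0 0 34;0 0 -30 0 0 0 34;0 0 -40 0 0 0 34;20 0 -30 0 0 0 45;0 0 0 0 0 0 45'| grep -E 'pos|force|time'
python3 - <<'E'
from h import *
L=[]
for c in("scene","top"):
    im=capture(c);a=im["color"][:,:,::-1]
    L.append(cv2.resize(a[140:270,330:470] if c=="scene" else a[120:250,310:450],None,fx=2.8,fy=2.8))
    for n in("dog_2_head",): print(c,n,[(np.round(d["at"],3).tolist(),round(d["conf"],2)) for d in place_of(c,n)[:3]])
cv2.imwrite("pics/c4.png",np.hstack(L))
for q in("head","foot"):
  P=[d["at"] for c in("scene","top") for d in place_of(c,"dog_1_"+q) if abs(d["at"][0]-.63)<.03 and abs(d["at"][1]-.13)<.09 and d["conf"]>.4];print(q,np.round(P,4).tolist())
E
```

```text
position: [0.5731, -0.1038, 0.1502]
force: [0.1, 0.6, -0.5]
opening: 0.379
grasp_force: 0.0
time_s: 19.27
position: [0.609, -0.2017, 0.2487]
force: [0.4, -0.2, -0.5]
grasp_force: 0.0
scene dog_2_head [([0.565, -0.09, 0.163], 0.58)]
top dog_2_head [([0.571, -0.092, 0.166], 0.64), ([0.552, 0.275, 0.009], 0.62)]
head [[0.6137, 0.1996, 0.014], [0.6176, 0.2008, 0.0157]]
foot [[0.6423, 0.0644, 0.0105], [0.6423, 0.0646, 0.0148]]
```

View pics/c4.png

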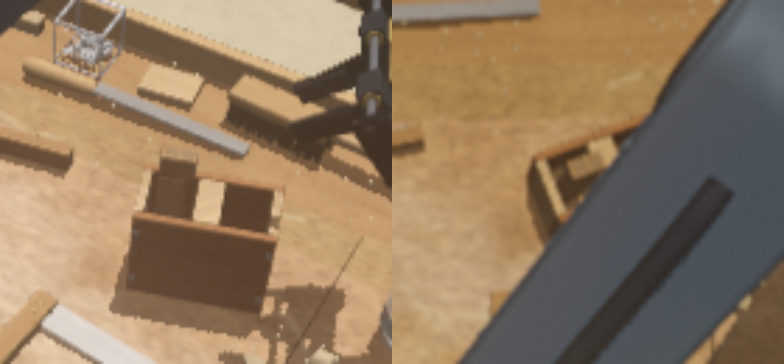

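The dog stands upright in the left well, head at crop (180,158) and body vertical. Now dog_1.

```bash
python3 - <<'E'
from h import *
R=rot(11,-35);g=np.array([.6185,.184,.024]);p=g-.075*R[:,2];print(p)
q=p.copy();q[2]=.25
plan(q,rot(20,55))
s=read_state();rv=Ro.from_matrix(np.array(s["tcp_rot"]).T@R).as_rotvec();print(rv/12, "down in target axes",R.T@[0,0,-1])
E
```

```text
[0.61029173 0.22622787 0.0854364 ]
t 19.68 now [ 0.6074 -0.1986  0.245 ] F [ 0.5  0.4 -0.3] q [-39.  52.  57.  29. 119. -56.]
shift in present tool axes mm [232.2 148.  323.6] in target axes [232.5 148.  323.3] turn rad [-0.001 -0.001 -0.001] deg 0.1
[-0.00262736 -0.13071496  0.01429335] down in target axes [0.57357644 0.         0.81915204]
```

```bash
python3 -m jog '23.3 14.8 32.4 0 0 0 45;23.3 14.8 32.4 0 0 0 45;23.3 14.8 32.4 0 0 0 45;23.3 14.8 32.4 0 0 0 45;23.3 14.8 32.4 0 0 0 45;23.3 14.8 32.4 0 0 0 45;23.3 14.8 32.4 0 0 0 45;23.3 14.8 32.4 0 0 0 45;23.3 14.8 32.4 0 0 0 45;23.3 14.8 32.4 0 0 0 45' | grep -E 'pos|force|time'
python3 -m jog '0 0 0 -0.0026 -0.1307 0.0143 45;0 0 0 -0.0026 -0.1307 0.0143 45;0 0 0 -0.0026 -0.1307 0.0143 45;0 0 0 -0.0026 -0.1307 0.0143 45;0 0 0 -0.0026 -0.1307 0.0143 45;0 0 0 -0.0026 -0.1307 0.0143 45;0 0 0 -0.0026 -0.1307 0.0143 45;0 0 0 -0.0026 -0.1307 0.0143 45;0 0 0 -0.0026 -0.1307 0.0143 45;0 0 0 -0.0026 -0.1307 0.0143 45;0 0 0 -0.0026 -0.1307 0.0143 45;0 0 0 -0.0026 -0.1307 0.0143 45' | grep -E 'pos|force|time'
python3 -m jog '0 0 0 0 0 0 45'|grep pos
python3 - <<'E'
from h import *
R=rot(11,-35);g=np.array([.6185,.184,.024]);p=g-.075*R[:,2];plan(p,R)
im=capture("wrist");cv2.imwrite("pics/w5.png",im["color"][:,:,::-1])
for n in("dog_1_head","dog_1_foot"): print(n,[(np.round(d["at"],4).tolist(),round(d["conf"],2)) for d in place_of("wrist",n)])
for k,m in masks("wrist","dog_1",.2):
    v,u=np.nonzero(m);P=ray(im,np.c_[u,v],.027);(x,y),(w,h),a=cv2.minAreaRect((P[:,:2]*1e3).astype(np.float32));print(round(k,2),len(u),"rect",round(x),round(y),round(w),round(h),a)
E
```

```text
time_s: 20.92
position: [0.6102, 0.2279, 0.2504]
force: [-0.1, -0.5, -1.1]
grasp_force: 0.0
time_s: 22.42
position: [0.6102, 0.2268, 0.2508]
force: [-1.6, -0.0, 0.1]
grasp_force: 0.0
position: [0.609, 0.2282, 0.2485]
t 22.55 now [0.609  0.2282 0.2485] F [ 0.5  0.1 -1.2] q [ 25.  39.  73. -35.  80.  23.]
shift in present tool axes mm [ 91.9   1.5 134.8] in target axes [ 91.8   0.9 134.8] turn rad [-0.001  0.001  0.004] deg 0.3
dog_1_head [([0.6114, 0.1975, 0.0145], 0.58)]
dog_1_foot [([0.6429, 0.0618, 0.0149], 0.96)]
0.78 1497 rect 630 140 20 150 11.53451156616211
```

View pics/w5.png

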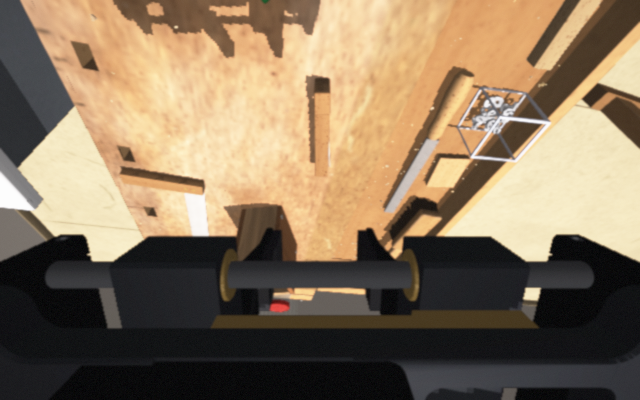

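The dog lies from (320,80) at the head to (320,175) at the foot, parallel to the fingers and centred. I'll descend, advance and grip.

```bash
python3 -m jog '15.3 0 22.5 0 0 0 45;15.3 0 22.5 0 0 0 45;15.3 0 22.5 0 0 0 45;15.3 0 22.5 0 0 0 45;15.3 0 22.5 0 0 0 45;15.3 0 22.5 0 0 0.004 45;0 0 0 0 0 0 45;0 0 0 0 0 0 45' | grep -E 'pos|force|time'
python3 - <<'E'
from h import *
R=rot(11.2,-35);g=np.array([.6178,.1835,.024]);plan(g-.003*R[:,2],R)
im=capture("wrist")
print([(np.round(d["at"],4).tolist(),round(d["conf"],2)) for d in place_of("wrist","dog_1_head")])
E
```

```text
time_s: 23.75
position: [0.6117, 0.224, 0.0879]
force: [-0.4, -0.1, 0.1]
grasp_force: 0.0
t 23.75 now [0.6117 0.224  0.0879] F [-0.4 -0.1  0.1] q [ 24.  50.  78. -38.  66.  34.]
shift in present tool axes mm [ 3.2 -1.9 72.8] in target axes [ 3.1 -1.9 72.8] turn rad [-0.001  0.002 -0.008] deg 0.5
[([0.6125, 0.198, 0.014], 0.94)]
```

```bash
python3 -m jog '1.5 -1 18 0 0 -0.004 45;1.5 -0.9 18 0 0 -0.004 45;0 0 16 0 0 0 45;0 0 12 0 0 0 45;0 0 8 0 0 0 45;0 0 0 0 0 0 45;0 0 0 0 0 0 0;0 0 0 0 0 0 0;0 0 0 0 0 0 0;0 0 0 0 0 0 0'
python3 - <<'E'
from h import *
R=rot(11.2,-35);plan(np.array([.6178,.1835,.024])-.003*R[:,2],R)
E
```

```text
time_s: 25.1
position: [0.6172, 0.1858, 0.0272]
tcp_rot: [[-0.159, 0.981, 0.111], [0.803, 0.194, -0.564], [-0.575, -0.0, -0.818]]
force: [-0.1, 0.4, 0.2]
opening: 0.201
grasp_force: 29.9
t 25.1 now [0.6172 0.1858 0.0272] F [-0.1  0.4  0.2] q [ 21.  54.  81. -41.  59.  36.]
shift in present tool axes mm [-0.1  0.2  1. ] in target axes [-0.1  0.2  1. ] turn rad [-0.     0.001 -0.   ] deg 0.1
```

```bash
python3 -m jog '-5.7 0 -8.2 0 0 0 0;-17 0 -24.5 0 0 0 0;-26 0 -37 0 0 0 0;-26 0 -37 0 0 0 0;-26 0 -37 0 0 0 0;-26 0 -37 0 0 0 0;-26 0 -37 0 0 0 0;-26 0 -37 0 0 0 0;0 0 0 0 0 0 0'
python3 - <<'E'
from h import *
p,R=tgt("R",.190,.0112,.123);plan(p,R);s=read_state();q=np.array(s["position"]);q[2]=p[2];arc(q,R,12)
E
```

```text
time_s: 26.22
position: [0.6185, 0.1862, 0.3433]
tcp_rot: [[-0.154, 0.981, 0.118], [0.805, 0.194, -0.561], [-0.574, 0.009, -0.819]]
force: [0.6, 0.4, -1.1]
opening: 0.204
grasp_force: 29.9
t 26.23 now [0.6185 0.1862 0.3433] F [ 0.6  0.4 -1.1] q [ 21.  32.  70. -35.  85.  16.]
shift in present tool axes mm [-270.1  -89.5  223.1] in target axes [-213.4 -141.9 -255. ] turn rad [ 0.039  1.568 -0.167] deg 90.4
12 rows of [-0.3  0.1  2.6] [ 0.0033  0.1307 -0.0139]
```

```bash
python3 -m jog '0 0 2.2 0.0033 0.1307 -0.0139 0;0 0 2.2 0.0033 0.1307 -0.0139 0;0 0 2.2 0.0033 0.1307 -0.0139 0;0 0 2.2 0.0033 0.1307 -0.0139 0;0 0 2.2 0.0033 0.1307 -0.0139 0;0 0 2.2 0.0033 0.1307 -0.0139 0;0 0 2.2 0.0033 0.1307 -0.0139 0;0 0 2.2 0.0033 0.1307 -0.0139 0;0 0 2.2 0.0033 0.1307 -0.0139 0;0 0 2.2 0.0033 0.1307 -0.0139 0;0 0 2.2 0.0033 0.1307 -0.0139 0;0 0 2.2 0.0033 0.1307 -0.0139 0'>/dev/null
python3 -m jog '0 0 0 0 0 0 0'
python3 - <<'E'
from h import *
p,R=tgt("R",.190,.0112,.123);plan(p,R)
E
```

```text
time_s: 27.85
position: [0.6146, 0.1865, 0.3107]
tcp_rot: [[-0.18, 0.94, -0.288], [0.543, 0.339, 0.768], [0.82, -0.018, -0.572]]
force: [-0.1, -0.5, -1.2]
opening: 0.2
grasp_force: 29.9
t 27.85 now [0.6146 0.1865 0.3107] F [-0.1 -0.5 -1.2] q [-12.  39.  74.  45. 100. -36.]
shift in present tool axes mm [-189.3 -137.5 -274.4] in target axes [-187.6 -138.3 -275.1] turn rad [-0.008 -0.002 -0.016] deg 1.0
```

```bash
python3 -m jog '-18.8 -13.8 -27.5 0 0 0 0;-18.8 -13.8 -27.5 0 0 0 0;-18.8 -13.8 -27.5 0 0 0 0;-18.8 -13.8 -27.5 0 0 0 0;-18.8 -13.8 -27.5 0 0 0 0;-18.8 -13.8 -27.5 0 0 0 0;-18.8 -13.8 -27.5 0 0 0 0;-18.8 -13.8 -27.5 0 0 0 0;-18.8 -13.8 -27.5 0 0 0 0;-18.8 -13.8 -27.5 0 0 0 0;0 0 0 0 0 0 0;0 0 0 0 0 0 0'|head -1
python3 - <<'E'
from h import *
p,R=tgt("R",.145,.0112,.123);plan(p,R)
im=capture("scene");cv2.imwrite("pics/s6.png",cv2.resize(im["color"][120:270,330:510,::-1],None,fx=4,fy=4))
s=read_state();R=np.array(s["tcp_rot"]);f=np.array(s["position"])+.003*R[:,2]+.0112*H-[0,0,.123];print("foot",f)
X=np.array([H[1],-H[0],0])
for a,b in((-1,1),(-1,-1)): print("foot near corners in crop",((proj(im,f+.009*a*X+.0135*b*H)-[330,120])*4).round(1))
for d in (.02,): print("head top centre",((proj(im,f+[0,0,.138])-[330,120])*4).round(1))
E
```

```text
time_s: 29.35
t 29.35 now [ 0.5996 -0.1714  0.3196] F [ 0.9  0.5 -0.4] q [-38.  46.  58.  31. 123. -52.]
shift in present tool axes mm [-41.9  -1.4  27.2] in target axes [-41.9  -1.9  27.2] turn rad [-0.006  0.    -0.008] deg 0.6
foot [ 0.59495147 -0.15811219  0.19494609]
foot near corners in crop [343.2 285.6]
foot near corners in crop [386.4 292.3]
head top centre [398.8 106.8]
```

View pics/s6.png

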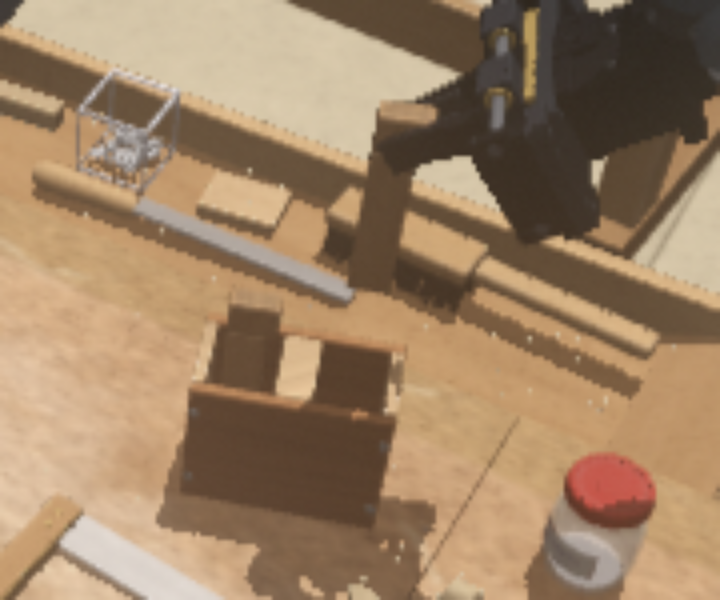

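The dog hangs upright over the right well with its foot at crop (348–392, 282–292), as modelled. The first dog is still standing. Lowering now.

```bash
python3 -m jog '-12 -0.5 8.2 -0.003 0 -0.004 0;-12 -0.5 8.2 -0.003 0 -0.004 0;-12 -0.5 8.2 0 0 0 0;-12 -0.4 8.2 0 0 0 0;0 0 0 0 0 0 0;-12 0 8.4 0 0 0 0;-12 0 8.4 0 0 0 0;-12 0 8.4 0 0 0 0;-12 0 8.4 0 0 0 0;-12 0 8.4 0 0 0 0;-8 0 5.6 0 0 0 0;0 0 0 0 0 0 0'
python3 - <<'E'
from h import *
p,R=tgt("R",.045,.0112,.123);plan(p,R)
E
```

```text
time_s: 30.9
position: [0.5975, -0.1735, 0.1773]
tcp_rot: [[-0.194, 0.94, -0.281], [0.538, 0.342, 0.771], [0.82, -0.001, -0.572]]
force: [0.3, 0.0, -0.9]
opening: 0.203
grasp_force: 29.9
t 30.9 now [ 0.5975 -0.1735  0.1773] F [ 0.3  0.  -0.9] q [-38.  54.  63.  28. 111. -60.]
shift in present tool axes mm [-6.5  0.9  3.9] in target axes [-6.5  0.9  3.9] turn rad [-0.    -0.002 -0.001] deg 0.1
```

```bash
python3 -m jog '-1.6 0.3 1.15 0 0 0 0;-1.6 0.3 1.15 0 0 0 0;-1.6 0.3 1.15 0 0 0 0;-1.6 0 1.15 0 0 0 0;0 0 0 0 0 0 0'| grep -E 'pos|force'
```

```text
position: [0.5985, -0.1732, 0.1702]
force: [0.0, -0.5, -1.2]
grasp_force: 29.9
```

```bash
python3 -m jog '-1.2 0 0.86 0 0 0 0;-1.2 0 0.86 0 0 0 0;-1.2 0 0.86 0 0 0 0;0 0 0 0 0 0 0'| grep -E 'pos|force'
```

```text
position: [0.5985, -0.1732, 0.1658]
force: [0.1, 0.1, -1.3]
grasp_force: 29.9
```

```bash
python3 -m jog '-1.2 0 0.86 0 0 0 0;-1.2 0 0.86 0 0 0 0;-1.2 0 0.86 0 0 0 0;0 0 0 0 0 0 0'| grep -E 'pos|force'
```

```text
position: [0.5986, -0.1732, 0.1629]
force: [0.0, -1.2, 5.5]
grasp_force: 29.9
```

```bash
python3 -m jog '0.6 0 -0.42 0 0 0 0;0.5 0 -0.35 0 0 0 0;0 0 0 0 0 0 0;0 0 0 0 0 0 0'| grep -E 'pos|force'
```

```text
position: [0.5986, -0.1732, 0.1629]
force: [1.0, 0.3, 3.8]
grasp_force: 29.9
```

```bash
python3 -m jog '0.5 0 -0.35 0 0 0 0;0.2 0 -0.14 0 0 0 0;0 0 0 0 0 0 0;0 0 0 0 0 0 0'| grep -E 'pos|force|rot'
```

```text
position: [0.5984, -0.1732, 0.1632]
tcp_rot: [[-0.195, 0.94, -0.28], [0.539, 0.341, 0.77], [0.819, -0.001, -0.573]]
force: [-0.4, -0.3, -1.1]
grasp_force: 29.9
```

```bash
python3 -m jog '-0.4 0 0.28 0 0 0 0;0 0 0 0 0 0 0;0 0 0 0 0 0 0'| grep -E 'pos|force|rot'
```

```text
position: [0.5985, -0.1732, 0.1631]
tcp_rot: [[-0.195, 0.94, -0.28], [0.539, 0.342, 0.77], [0.819, -0.0, -0.573]]
force: [0.1, 0.4, -0.3]
grasp_force: 29.9
```

Near-zero load with the foot on the floor, so I'll release and retreat along the tool axis.

```bash
python3 -m jog '-0.2 0 0.14 0 0 0 0;0 0 0 0 0 0 19;0 0 0 0 0 0 22;0 0 0 0 0 0 28;0 0 0 0 0 0 34;0 0 0 0 0 0 34'| grep -E 'pos|force|open'
python3 -m jog '0 0 -6 0 0 0 34;0 0 -12 0 0 0 34;0 0 -20 0 0 0 34;0 0 -30 0 0 0 34;0 0 -30 0 0 0 34;30 0 0 0 0 0 45;30 0 0 0 0 0 45;0 0 0 0 0 0 45'| grep -E 'pos|force|time'
python3 - <<'E'
from h import *
im=capture("scene");cv2.imwrite("pics/s7.png",cv2.resize(im["color"][120:270,330:510,::-1],None,fx=4,fy=4))
for n in("dog_1_head","jar_screws","try_square","sanding_block"): print(n,[(np.round(d["at"],3).tolist(),round(d["conf"],2)) for d in place_of("scene",n)[:3]])
E
```

```text
position: [0.5985, -0.1732, 0.163]
force: [-0.5, -0.0, 0.5]
opening: 0.381
grasp_force: 0.0
time_s: 35.65
position: [0.6149, -0.2166, 0.271]
force: [-0.1, -0.6, -0.4]
grasp_force: 0.0
dog_1_head [([0.59, -0.158, 0.176], 0.74)]
jar_screws []
try_square [([0.4, -0.098, -0.004], 0.66)]
sanding_block []
```

View pics/s7.png

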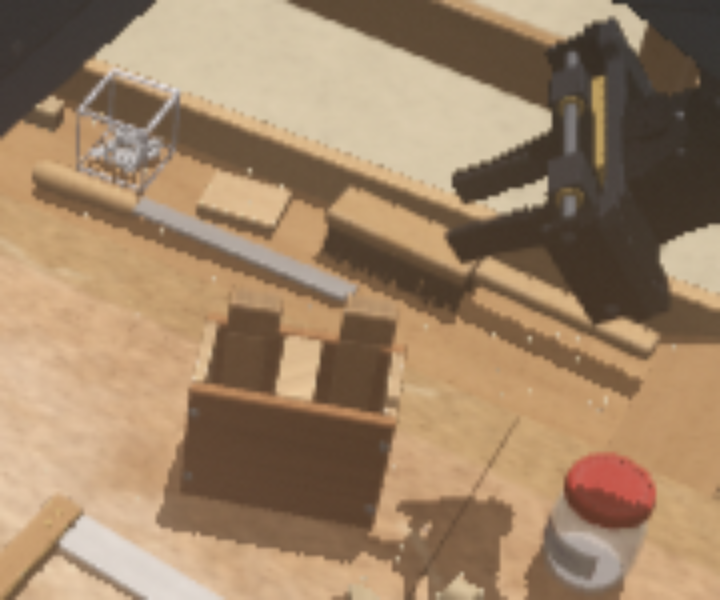

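Both dogs stand upright in their wells, heads at crop (255,300) and (370,318). The jar and square are undisturbed and the gripper is clear.

```bash
python3 -c "
from rig import *
print(hand_in())"
```

```text
the job is handed in; nothing more can be done
None
```

Both bench dogs stand upright, heads up, one in each caddy well: each was lowered until I felt it touch down (about 10 N left, 6 N right), then released, and the job was handed in at about 36 s of the 72 s.

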